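# Loosen the left-hand fuel-gas cap

### The arm

A 6-joint arm with a two-finger parallel gripper is mounted at the origin on the work surface. World frame = base frame: x ahead of the robot, y to its left, z up, the work surface at z = 0. Lengths are in m, angles in degrees, forces in N, time in s.
With the tool pointing down it reaches from about 0.4 to 0.825 m from the base axis. Payload 7 kg.
Tool frame: the origin (TCP) lies at the very end of the fingers, on their centre line; the grasp point (between the pads) lies r.grip_depth behind it (r.grip_depth is the distance from the TCP to the grasp point, in m); z points along the fingers, y is the direction in which the jaws open and shut (so a half turn about z gives the same grasp; the last joint's range is limited). The gripper opens to 88 mm and grips with 3 to 60 N. Pads are 19 mm wide; open, the fingers measure 130 mm over their backs; the gripper's body (78 mm by 193 mm) begins 47 mm behind the grasp point.
Start: joints at [83.085, 20.546, 0.682, 0, -70.136, -16.507], TCP at [0.268, 0.619, 0.227] pointing down, gripper open.
Joint ranges: [-176.03, 176.03], [-82.01, 121.73], [-58.28, 71.71], [-173.87, 95.51], [-174.79, -0.11], [-173.66, 173.66]. Speed limits (degrees/s): [136.94, 136.94, 172.46, 180, 180, 180].

### API

Orientations are given as [roll, pitch, yaw] about the fixed x, y, z axes, in that order (R = Rz(yaw) Ry(pitch) Rx(roll)).
In Python, from plant import r gives the robot as it stands. The module is installed in compiled form; this text tells all that it offers.
- The arm moves only by the tool step_arm, never from a script. Its argument "increments" is a list of rows, each a list of 3 entries, a list of its own where there are three numbers: the shift along the tool's x, y, z in m, then the turn, a rotation vector about the tool's x, y, z in rad, then the closure, from 0 (fully open) to 1 (shut). In form: [[[x, y, z], [wx, wy, wz], grip], ...]. A call has 1 to 10 rows; each row is the pose to reach, as a shift and turn from the pose commanded when the call began, along the tool's axes at that moment; what a row does not reach only later rows make up. A row lasts 1/10 s, in which the tool goes at most 50 mm and 8.59 degrees, less where a joint would pass 70% of its speed; a pose out of reach is approached as far as the arm can. A call with a gripper value outside its range is refused whole. The fingers move at their own pace and stop on an object; "force" is the grip in N (left out, the last holds). Time passes only in rows, so rows that repeat a pose let the fingers close. It gives the time, the measured TCP pose, the force and the opening at its end, in the units of the state.
- r.get_state(): the state, without advancing time (a new reading comes with each control period).
- r.capture(name): name is "scene" or "top" or "wrist"; returns a dict with "color" (420x560x3 uint8, red, green, blue), "intrinsics" (3x3 intrinsics, pixels), "rvec" (rotation vector, rad) and "tvec" (3), from world to camera coordinates, as OpenCV has them; the wrist camera has in their place "T_tool_cam" (4x4, takes a point from camera to tool coordinates, whose origin is the TCP and whose axes are the flange's). Camera axes: x right, y down, z forward; pixel columns grow to the right and rows downward; lengths in m; the calibration is good to about 2 mm. A picture is of the moment at which its call begins: read the wrist's pose just before it. There is no depth.
- r.close_job(): hands the job in, once; it reports no verdict.
The state is a dict: "time_s": time; "joints": joint angles; "qd": joint speeds; "joint_torque": joint torques, N m; "tcp_pos": TCP position; "eef_rot": TCP orientation; "contact_force": force on the tool from outside, world axes, zero at the start; "moment": the same for the moment, N m; "gripper_width": finger opening in m.
Only numpy, scipy, OpenCV 4.12 (cv2) and the standard library are available. Lean on these libraries where they do the work, as an engineer would, in place of code of your own. Each camera call takes 0.05 s, during which the arm holds its last target.

### The job

A fuel-gas line is about to be fitted to the red outlet of the gas block on the bench. Loosen the red wing cap by about a quarter turn; like every fuel-gas fitting it has a left-hand thread. Leave the blue and the green caps as they are.

Things in the scene. Friction and masses are not known exactly. Their poses are not given: they have to be found in the camera images.
- red_grip (a point): Grip point of the red wing cap, on its upright turning axis. Two flat wings, together 70 mm long (point x) and 13 mm thick (point y; pinch across it), rise from 25 mm below to 11 mm above this point, on a round hub 47 mm across; wing top 132 mm above the bench. Red, blue and green caps, 110 mm apart in any order, stand on a fixed aluminium block, 90 x 350 x 60 mm, at any small yaw.
- red_nut (a joint): Turn of the red cap in rad: 0 is fully tight against a hard stop, and it grows up to 2.8 as the cap is loosened, clockwise seen from above (left-hand thread). It starts at 0 to 0.2, turns with a light steady friction of about 0.06 N m, stays where it is left, and does not rise.
- blue_nut (a joint): Turn of the blue cap, the same shape as the red one, in rad: 0 is fully tight, and it grows as the cap is loosened anticlockwise seen from above (ordinary thread). It starts at 0 to 0.2.
- green_nut (a joint): Turn of the green cap, the same shape as the red one, in rad: 0 is fully tight, and it grows as the cap is loosened anticlockwise seen from above (ordinary thread). It starts at 0 to 0.2.

How it is judged (in metres and radians):
At the end, for the whole second after the job is handed in: The red cap stands still, loosened by about a quarter turn: between 1.0 and 2.3 rad from fully tight. The blue and green caps are still tight (less than 0.4 rad) (value of joint red_nut between 1 and 2.3 rad and velocity of joint red_nut between -0.05 and 0.05 rad/s and value of joint each of blue_nut, green_nut below 0.4 rad); the robot touches nothing.
It fails at once if the blue or the green cap is loosened (beyond 0.4 rad) (value of joint any of blue_nut, green_nut above 0.4 rad).
It also fails if it takes over 32 s, if anything falls off the work surface, if the arm or the gripper's body presses on something with over 40 N, if the wrist force passes 120 N, or if a joint passes its speed limit or range.

## Working session

There is one attempt and no reset: what is moved stays moved. The work goes in short steps, Python scripts to look and compute and a tool call to move; the robot and the scene stay as the last step left them, time stands still between calls to the robot, and variables do not carry over. Pictures are saved under pics/ and viewed, and the job is handed in when it is done.

Besides the shell and the picture viewer there is one more tool, called by a JSON object that holds its "fn" and its "kwargs", one argument or row to a line. step_arm: Moves the arm, as the interface text tells. Its arguments: {"type":"object","properties":{"increments":{"type":"array","items":{"type":"array"}},"force":{"type":"number"}},"required":["increments"]}

```bash
mkdir -p pics; ls
python3 - <<'E'
from plant import r
import cv2,json
s=r.get_state(); print(s, r.grip_depth)
for n in ("scene","top","wrist"):
    c=r.capture(n); cv2.imwrite(f"pics/{n}0.png",c["color"][:,:,::-1]); print(n,{k:v for k,v in c.items() if k!="color"})
E
```

```text
pics
{'time_s': 0.0, 'joints': array([ 8.30837260e+01,  2.05916293e+01,  6.32482803e-01, -2.03146974e-02,
       -7.01360756e+01, -1.65076529e+01]), 'qd': array([ 0.00695378, -0.05994145,  0.07870678, -0.01296133, -0.04847688,
       -0.03774466]), 'joint_torque': array([-1.12793503e-03, -5.82697105e+01,  2.93045944e+01,  6.99684396e+00,
        6.78032055e-03, -1.68340212e-04]), 'tcp_pos': array([0.26815262, 0.61890164, 0.22561008]), 'eef_rot': array([ 1.79903276e+02, -8.74956371e-03, -2.34308381e+01]), 'contact_force': array([-0.09007654, -0.06611794, -0.44675394]), 'moment': array([ 0.00068429,  0.00693093, -0.02660281]), 'gripper_width': 0.0872944512503563} 0.0188
scene {'intrinsics': array([[462.50900492,   0.        , 267.81002483],
       [  0.        , 462.50900492, 214.73398562],
       [  0.        ,   0.        ,   1.        ]]), 'rvec': array([ 1.54687578,  1.83648859, -0.92377565]), 'tvec': array([ 0.06539413, -0.23367143,  1.21292254])}
top {'intrinsics': array([[510.72334766,   0.        , 277.67846217],
       [  0.        , 510.72334766, 208.04552046],
       [  0.        ,   0.        ,   1.        ]]), 'rvec': array([ 2.16508409, -2.19180577,  0.05677954]), 'tvec': array([0.06408693, 0.55958364, 0.83338399])}
wrist {'intrinsics': array([[348.60259229,   0.        , 279.41170944],
       [  0.        , 348.60259229, 205.56719928],
       [  0.        ,   0.        ,   1.        ]]), 'T_tool_cam': array([[ 8.17429714e-05, -9.50293951e-01, -3.11354138e-01,
         8.55693405e-02],
       [ 9.99999993e-01,  1.05897912e-04, -6.06742368e-05,
        -5.14667908e-04],
       [ 9.06301134e-05, -3.11354131e-01,  9.50293953e-01,
        -1.58342644e-01],
       [ 0.00000000e+00,  0.00000000e+00,  0.00000000e+00,
         1.00000000e+00]])}
```

View pics/scene0.png

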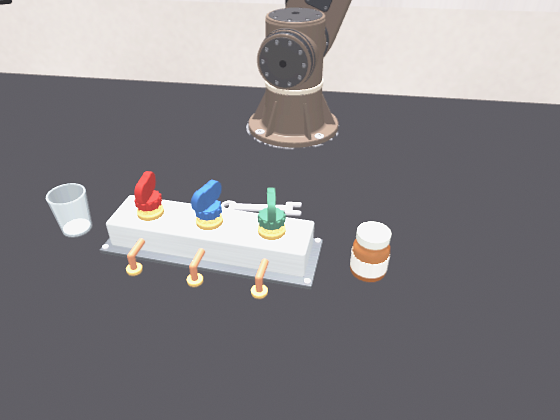

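View pics/top0.png

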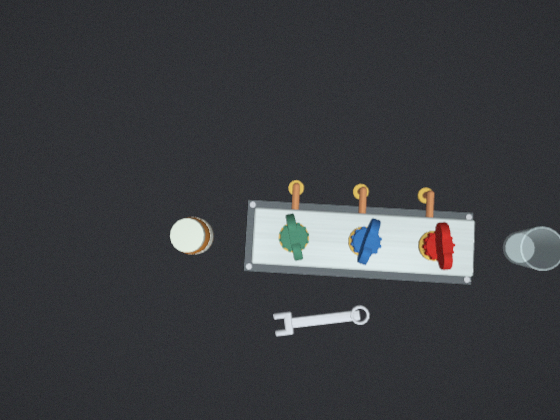

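View pics/wrist0.png

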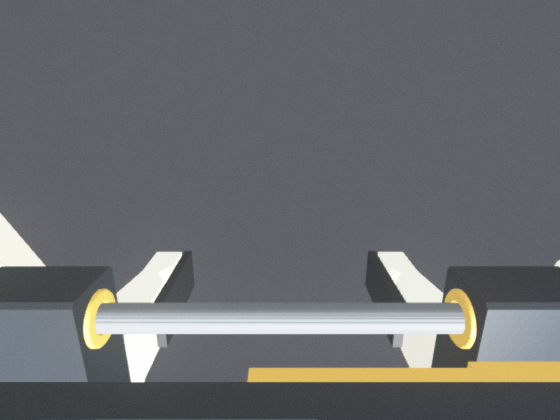

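Run:
```python
import cv2,numpy as np
t=cv2.imread("pics/top0.png")[195:285,270:480]; s=cv2.imread("pics/scene0.png")[160:250,100:300]
cv2.imwrite("pics/tc0.png",cv2.resize(t,None,fx=3.8,fy=3.8,interpolation=cv2.INTER_CUBIC))
cv2.imwrite("pics/sc0.png",cv2.resize(s,None,fx=4,fy=4,interpolation=cv2.INTER_CUBIC))
```

```text
(no output)
```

View pics/tc0.png

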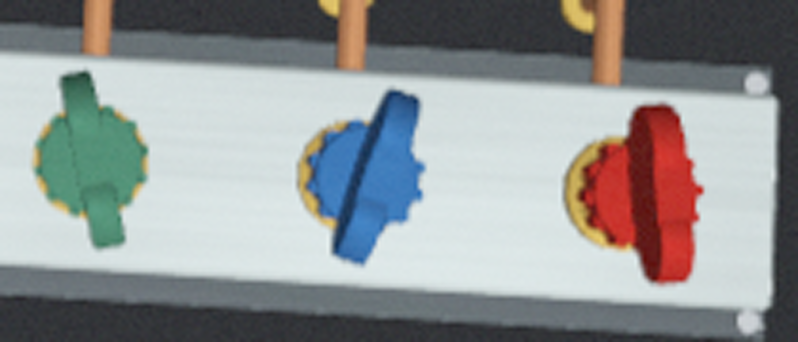

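View pics/sc0.png

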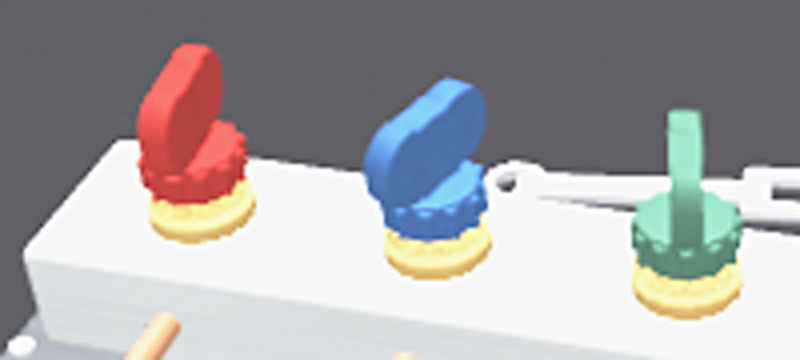

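```bash
cat > h.py <<'E'
import numpy as np, cv2
from scipy.spatial.transform import Rotation as R
def ray(cap,uv,state=None):
    K=cap["intrinsics"]; d=np.linalg.inv(K)@np.array([uv[0],uv[1],1.])
    if "rvec" in cap:
        M=cv2.Rodrigues(cap["rvec"])[0]; return -M.T@cap["tvec"], M.T@d
    T=np.eye(4);T[:3,:3]=R.from_euler("xyz",state["eef_rot"],degrees=True).as_matrix();T[:3,3]=state["tcp_pos"]
    T=T@cap["T_tool_cam"]; return T[:3,3],T[:3,:3]@d
def onz(cap,uv,z,state=None):
    o,d=ray(cap,uv,state); return o+d*(z-o[2])/d[2]
def tri(r1,r2):
    (a,b),(c,d)=r1,r2
    s=np.linalg.lstsq(np.stack([b,-d],1),c-a,rcond=None)[0]
    p,q=a+b*s[0],c+d*s[1]; return (p+q)/2,np.linalg.norm(p-q)
def mask(img,col):
    h=cv2.cvtColor(img,cv2.COLOR_RGB2HSV); H,S,V=cv2.split(h)
    m={"red":((H<6)|(H>172))&(S>150),"blue":(H>100)&(H<125)&(S>110),"green":(H>60)&(H<90)&(S>70)}[col]&(V>40)
    m=m.astype(np.uint8)
    n,l,st,_=cv2.connectedComponentsWithStats(m)
    k=1+np.argmax(st[1:,4]); return (l==k).astype(np.uint8)
E
python3 - <<'E'
from plant import r
from h import *
t=r.capture("top"); s=r.capture("scene")
print("top corners of wing tops, z=.132")
for n,pts in {"red":[(645,190),(675,195),(655,105),(675,283)],"blue":[(376,178),(402,92),(350,262)],"green":[(93,160),(75,73),(107,245)]}.items():
    for p in pts: print(n,onz(t,(270+p[0]/3.8,195+p[1]/3.8),.132).round(4))
# plate corners
for p in [(253,204),(249,267),(469,217),(467,280)]: print("corner",onz(t,p,.0).round(4))
# red wing: triangulate wing end tops. 
a=ray(t,(270+662/3.8,195+107/3.8)); b=ray(t,(270+680/3.8,195+280/3.8))
c=ray(s,(100+195/4,160+46/4)); d=ray(s,(100+155/4,160+92/4))
for i in(a,b):
    for j in (c,d): print(tri(i,j))
E
```

```text
top corners of wing tops, z=.132
red [ 0.4965 -0.1766  0.132 ]
red [ 0.4944 -0.1878  0.132 ]
red [ 0.5285 -0.1814  0.132 ]
red [ 0.4614 -0.1866  0.132 ]
blue [ 0.5022 -0.0754  0.132 ]
blue [ 0.5346 -0.086   0.132 ]
blue [ 0.4706 -0.0648  0.132 ]
green [0.5102 0.0317 0.132 ]
green [0.5434 0.038  0.132 ]
green [0.478  0.0268 0.132 ]
corner [0.5692 0.0997 0.    ]
corner [0.462  0.1074 0.    ]
corner [ 0.5423 -0.2668  0.    ]
corner [ 0.4363 -0.2596  0.    ]
(array([ 0.52462505, -0.16685076,  0.16667811]), np.float64(0.012911581337395275))
(array([ 0.52722012, -0.18004783,  0.14412092]), np.float64(0.00046904731398368345))
(array([ 0.46231595, -0.19157193,  0.12451482]), np.float64(0.0013495291367474462))
(array([ 0.46310226, -0.20687704,  0.09845831]), np.float64(0.015677603117574313))
```

```bash
cat >> h.py <<'E'
def shift(state,target,yaw):
    "tool-frame shift and rotvec to reach target TCP pointing down at yaw deg"
    M=R.from_euler("xyz",state["eef_rot"],degrees=True)
    N=R.from_euler("xyz",[180,0,yaw],degrees=True)
    return (M.inv().apply(np.array(target)-state["tcp_pos"])).round(4),(M.inv()*N).as_rotvec().round(4)
E
python3 - <<'E'
from plant import r
from h import *
s=r.get_state(); print(shift(s,[.49,-.13,.226],4.4))
t=r.capture("top")
for p in [(512,248),(525,235),(565,248)]: print(onz(t,p,0),onz(t,p,.09))
c=r.capture("scene")
for p in [(75,228)]: print(onz(c,p,0))
for p in [(70,190)]: print(onz(c,p,0.09))
E
```

```text
(array([0.5013, 0.5993, 0.0006]), array([ 8.000e-04,  1.000e-04, -4.856e-01]))
[ 0.48905269 -0.33697953  0.        ] [ 0.49036332 -0.29765365  0.09      ]
[ 0.51068474 -0.3597093   0.        ] [ 0.50975941 -0.31803399  0.09      ]
[ 0.48803195 -0.42555133  0.        ] [ 0.48944808 -0.37707037  0.09      ]
[ 0.49026204 -0.35197997  0.        ]
[ 0.49141374 -0.33510651  0.09      ]
```

{"fn": "step_arm", "kwargs": {
  "increments": [
    [[0.015,0.018,0],[0,0,-0.03],0],
    [[0.042,0.05,0],[0,0,-0.07],0],
    [[0.075,0.09,0],[0,0,-0.1],0],
    [[0.11,0.13,0],[0,0,-0.14],0],
    [[0.14,0.167,0],[0,0,-0.17],0],
    [[0.17,0.203,0],[0,0,-0.2],0],
    [[0.2,0.239,0],[0,0,-0.23],0],
    [[0.23,0.275,0],[0,0,-0.26],0],
    [[0.255,0.305,0],[0,0,-0.28],0],
    [[0.265,0.317,0],[0,0,-0.3],0]
  ]
}}

```text
time_s: 1.35
tcp_pos: [0.3856, 0.2202, 0.227]
eef_rot: [-180.0, -0.0, -6.3]
contact_force: [0.2, 0.6, 0.3]
gripper_width: 0.0878
```

{"fn": "step_arm", "kwargs": {
  "increments": [
    [[0,0,0],[0,0,0],0]
  ]
}}

```text
time_s: 1.45
tcp_pos: [0.3857, 0.2212, 0.227]
eef_rot: [-180.0, -0.0, -6.4]
contact_force: [0.3, -0.0, -0.1]
gripper_width: 0.0877
```

Run:
```python
from plant import r
from h import *
s=r.get_state(); print(s["time_s"],s["tcp_pos"],s["eef_rot"],s["joints"],shift(s,[.49,-.13,.226],4.4))
```

```text
1.45 [0.38573067 0.22124848 0.22696258] [-1.79955015e+02 -2.12149435e-02 -6.35257668e+00] [ 5.53869151e+01 -1.87576695e+00 -2.67584966e+01 -2.88173394e-03
 -6.50676028e+01  2.82617303e+01] (array([0.1425, 0.3376, 0.0008]), array([-0.0007, -0.0004, -0.1877]))
```

{"fn": "step_arm", "kwargs": {
  "increments": [
    [[0.008,0.018,0],[0,0,-0.02],0],
    [[0.022,0.052,0],[0,0,-0.04],0],
    [[0.039,0.092,0],[0,0,-0.06],0],
    [[0.056,0.132,0],[0,0,-0.08],0],
    [[0.073,0.172,0],[0,0,-0.1],0],
    [[0.09,0.212,0],[0,0,-0.12],0],
    [[0.107,0.252,0],[0,0,-0.14],0],
    [[0.123,0.292,0],[0,0,-0.16],0],
    [[0.137,0.324,0],[0,0,-0.18],0],
    [[0.142,0.337,0],[0,0,-0.187],0]
  ]
}}

```text
time_s: 2.45
tcp_pos: [0.4911, -0.1292, 0.2262]
eef_rot: [180.0, 0.0, 4.4]
contact_force: [-0.5, 0.6, -0.1]
gripper_width: 0.0877
```

{"fn": "step_arm", "kwargs": {
  "increments": [
    [[0,0,0],[0,0,0],0],
    [[0,0,0],[0,0,0],0]
  ]
}}

```text
time_s: 2.65
tcp_pos: [0.4902, -0.1269, 0.2263]
eef_rot: [-180.0, 0.0, 4.4]
contact_force: [0.4, -0.7, -0.0]
gripper_width: 0.0879
```

Run:
```python
from plant import r
from h import *
import pickle
s=r.get_state(); c=r.capture("wrist"); pickle.dump((s,c),open("A.pkl","wb")); cv2.imwrite("pics/wA.png",c["color"][:,:,::-1])
print(s["time_s"],s["tcp_pos"],s["eef_rot"],s["joints"])
```

```text
2.65 [ 0.49018817 -0.1268682   0.22629223] [-1.79991840e+02  2.75910959e-02  4.42183463e+00] [ 7.74070817e+00  4.56010257e+00 -2.01952288e+01 -1.07276337e-02
 -6.52717414e+01  8.66856143e+01]
```

View pics/wA.png

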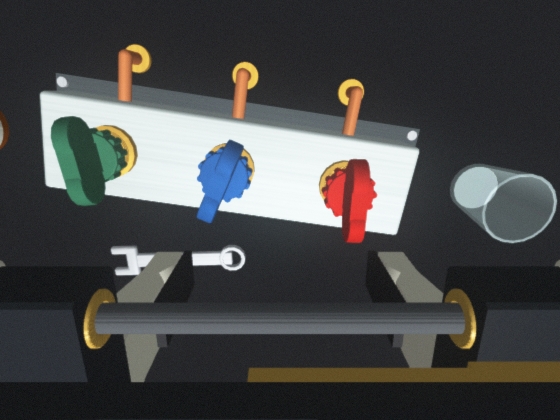

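Wrist view A shows all three caps clear of the fingers, with the red wing spanning about (357,160)–(355,242). Next I take a second view from above red.

{"fn": "step_arm", "kwargs": {
  "increments": [
    [[0,0.015,0],[0,0,0],0],
    [[0,0.04,0],[0,0,0],0],
    [[0,0.057,0],[0,0,0],0],
    [[0,0.057,0],[0,0,0],0],
    [[0,0.057,0],[0,0,0],0]
  ]
}}

```text
time_s: 3.2
tcp_pos: [0.4945, -0.1832, 0.2266]
eef_rot: [-180.0, -0.0, 4.5]
contact_force: [-1.1, -0.2, 0.5]
gripper_width: 0.0876
```

Run:
```python
from plant import r
from h import *
import pickle
s=r.get_state(); c=r.capture("wrist"); pickle.dump((s,c),open("B.pkl","wb")); cv2.imwrite("pics/wB.png",c["color"][:,:,::-1])
print(s["time_s"],s["tcp_pos"],s["eef_rot"])
sA,cA=pickle.load(open("A.pkl","rb"))
a=cv2.resize(cA["color"][140:260,300:420],None,fx=5,fy=5,interpolation=cv2.INTER_CUBIC)[:,:,::-1]
b=cv2.resize(c["color"][130:250,220:340],None,fx=5,fy=5,interpolation=cv2.INTER_CUBIC)[:,:,::-1]
cv2.imwrite("pics/wAc.png",a);cv2.imwrite("pics/wBc.png",b)
```

```text
3.2 [ 0.49450331 -0.18318532  0.22662556] [-1.79988581e+02 -1.08277276e-02  4.49797561e+00]
```

View pics/wB.png

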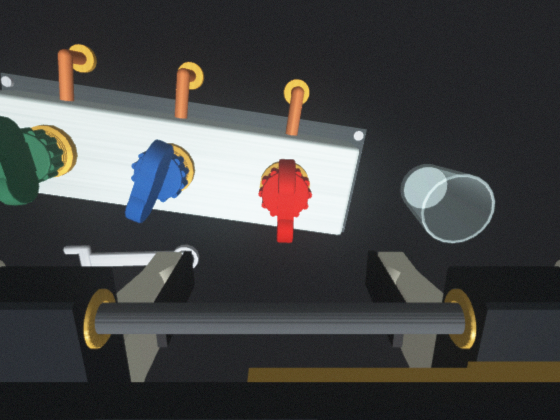

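View pics/wAc.png

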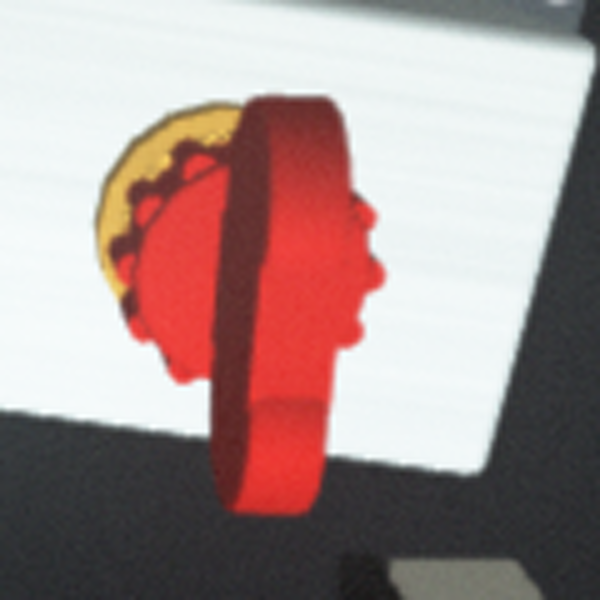

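View pics/wBc.png

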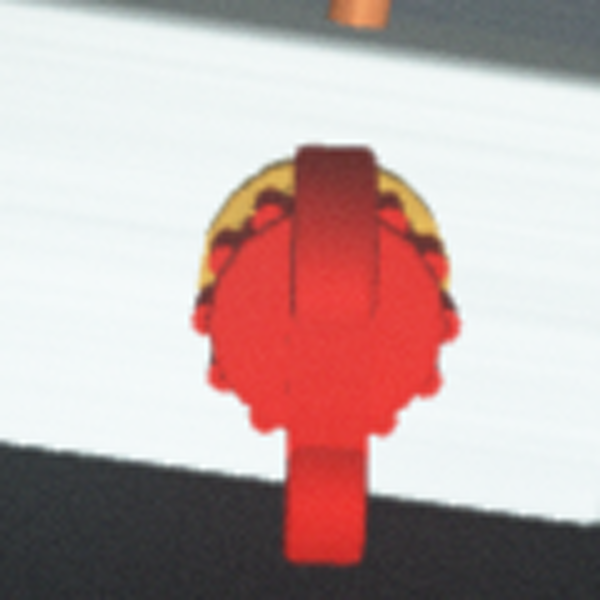

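Run:
```python
from h import *
import pickle
sA,cA=pickle.load(open("A.pkl","rb"));sB,cB=pickle.load(open("B.pkl","rb"))
A=lambda p:ray(cA,(300+(p[0]-2)/5,140+(p[1]-2)/5),sA)
B=lambda p:ray(cB,(220+(p[0]-2)/5,130+(p[1]-2)/5),sB)
P={}
for n,a,b in [("upL",(250,100),(298,150)),("upR",(335,100),(375,150)),("creaseR",(328,405),(366,451)),("creaseL",(250,400),(288,448)),("dnL",(238,512),(287,562)),("dnR",(308,513),(363,562))]:
    p,e=tri(A(a),B(b)); P[n]=p; print(n,p.round(4),round(e,4))
u=(P["upL"]+P["upR"])/2; d=(P["dnL"]+P["dnR"])/2; v=u-d
print("mid",(u+d)/2,"len",np.linalg.norm(v[:2]),"yaw",np.degrees(np.arctan2(v[1],v[0])))
for n in(["upL","dnL"],["upR","dnR"]):
    v=P[n[0]]-P[n[1]]; print(np.degrees(np.arctan2(v[1],v[0])))
print("thick",np.linalg.norm((P["upL"]-P["upR"])[:2]),np.linalg.norm((P["dnL"]-P["dnR"])[:2]))
# B with fixed z
f=lambda p,z:onz(cB,(220+(p[0]-2)/5,130+(p[1]-2)/5),z,sB)
for z in(.11,.12): 
    u=(f((298,150),z)+f((375,150),z))/2; d=(f((287,562),z)+f((363,562),z))/2; v=u-d
    print(z,u,d,np.degrees(np.arctan2(v[1],v[0])),np.linalg.norm(v))
# hub centre (B), left/right knurl extents at z .09
print(f((197,320),.09),f((458,325),.09))
```

```text
upL [ 0.5281 -0.1802  0.1076] 0.0
upR [ 0.5302 -0.1921  0.1137] 0.0
creaseR [ 0.4855 -0.1942  0.1297] 0.0005
creaseL [ 0.4851 -0.182   0.1295] 0.0002
dnL [ 0.4649 -0.1834  0.1271] 0.0001
dnR [ 0.4637 -0.1959  0.1225] 0.0001
mid [ 0.49672003 -0.18789252  0.11771559] len 0.06494212219687216 yaw 3.0924370590190127
2.904643317003593
3.2710534825730258
thick 0.01214902304890673 0.012611826499107573
0.11 [ 0.52901974 -0.18623168  0.11      ] [ 0.45769332 -0.19034458  0.11      ] 3.3001961102320267 0.07144490854443024
0.12 [ 0.53087124 -0.18587261  0.12      ] [ 0.46213865 -0.18983595  0.12      ] 3.300196110232061 0.06884675671993665
[ 0.49329867 -0.16503185  0.09      ] [ 0.49600008 -0.21094784  0.09      ]
```

Run:
```python
from plant import r
from h import *
print(shift(r.get_state(),[.495,-.188,.104],3.2))
```

```text
(array([1.000e-04, 5.000e-03, 1.227e-01]), array([-0.0002, -0.0003,  0.0231]))
```

{"fn": "step_arm", "kwargs": {
  "increments": [
    [[0,0.003,0.01],[0,0,0.01],0],
    [[0,0.005,0.03],[0,0,0.023],0],
    [[0,0.005,0.05],[0,0,0.023],0],
    [[0,0.005,0.07],[0,0,0.023],0],
    [[0,0.005,0.085],[0,0,0.023],0],
    [[0,0.005,0.098],[0,0,0.023],0],
    [[0,0.005,0.108],[0,0,0.023],0],
    [[0,0.005,0.116],[0,0,0.023],0],
    [[0,0.005,0.122],[0,0,0.023],0],
    [[0,0.005,0.122],[0,0,0.023],0]
  ]
}}

```text
time_s: 4.25
tcp_pos: [0.4945, -0.189, 0.1039]
eef_rot: [-180.0, 0.1, 3.2]
contact_force: [-0.9, 0.3, 0.3]
gripper_width: 0.0877
```

Run:
```python
from plant import r
from h import *
s=r.get_state(); c=r.capture("wrist"); cv2.imwrite("pics/wC.png",c["color"][:,:,::-1])
print({k:v for k,v in s.items()})
c=r.capture("scene"); cv2.imwrite("pics/sC.png",cv2.resize(c["color"][80:300,50:330,::-1],None,fx=2.5,fy=2.5))
```

```text
{'time_s': 4.25, 'joints': array([ 3.23794016e-01,  1.36265374e+01, -2.69461388e+01, -8.61158426e-03,
       -4.94893310e+01,  9.28408058e+01]), 'qd': array([-0.01759985, -0.84856753,  1.10520717,  0.33808128, -1.01615737,
        0.11230626]), 'joint_torque': array([ 7.57288747e-02, -4.28048372e+01,  2.36294979e+01,  5.55119500e+00,
        3.12737217e-01, -3.70405774e-03]), 'tcp_pos': array([ 0.49452223, -0.18896515,  0.10387245]), 'eef_rot': array([-1.79990394e+02,  6.16070511e-02,  3.15900745e+00]), 'contact_force': array([-0.88213549,  0.28926808,  0.30285821]), 'moment': array([-0.07514564,  0.05139714,  0.03723878]), 'gripper_width': 0.08765712592111237}
```

View pics/wC.png

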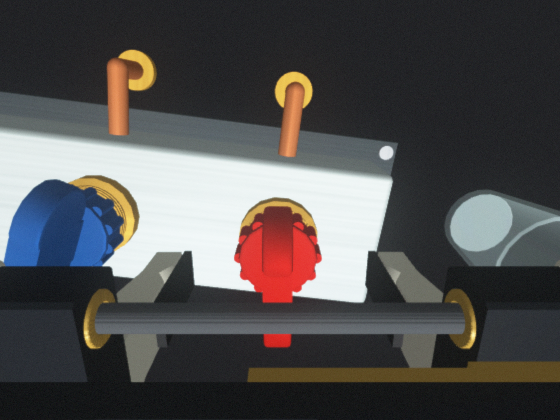

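View pics/sC.png

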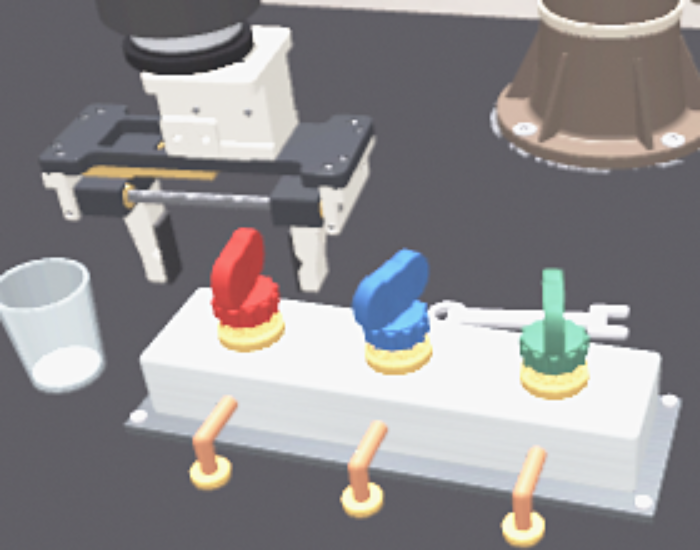

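Run:
```python
from plant import r
from h import *
s=r.get_state()
c=r.capture("scene");
for p in [[.4945,-.189,.132],[.4945,-.145,.104],[.4945,-.233,.104],[.53,-.186,.12]]:
    q=cv2.projectPoints(np.array([p]),c["rvec"],c["tvec"],c["intrinsics"],None)[0].ravel(); print(p,(q-[50,80])*2.5)
```

```text
[0.4945, -0.189, 0.132] [231.49306877 244.88738192]
[0.4945, -0.145, 0.104] [300.00811981 285.20405922]
[0.4945, -0.233, 0.104] [178.46896921 273.75888202]
[0.53, -0.186, 0.12] [217.94756219 289.98914991]
```

The red wing (col 277 in the wrist view) is centred between the open fingers, and the projected fingertips match the scene picture. Closing now.

{"fn": "step_arm", "kwargs": {
  "increments": [
    [[0,0,0],[0,0,0],0.5],
    [[0,0,0],[0,0,0],0.7],
    [[0,0,0],[0,0,0],0.8],
    [[0,0,0],[0,0,0],1],
    [[0,0,0],[0,0,0],1],
    [[0,0,0],[0,0,0],1],
    [[0,0,0],[0,0,0],1],
    [[0,0,0],[0,0,0],1]
  ],
  "force": 20
}}

```text
time_s: 5.2
tcp_pos: [0.4949, -0.1891, 0.1045]
eef_rot: [-180.0, 0.0, 3.2]
contact_force: [0.1, 0.3, -0.6]
gripper_width: 0.0291
```

{"fn": "step_arm", "kwargs": {
  "increments": [
    [[0,0,0],[0,0,0],1],
    [[0,0,0],[0,0,0],1],
    [[0,0,0],[0,0,0],1],
    [[0,0,0],[0,0,0],1],
    [[0,0,0],[0,0,0],1]
  ]
}}

```text
time_s: 5.7
tcp_pos: [0.4948, -0.188, 0.1045]
eef_rot: [-179.9, -0.0, 3.2]
contact_force: [-1.3, 7.0, 2.8]
gripper_width: 0.0126
```

{"fn": "step_arm", "kwargs": {
  "increments": [
    [[0,-0.001,0],[0,0,0.03],1],
    [[0,-0.001,0],[0,0,0.1],1],
    [[0,-0.001,0],[0,0,0.18],1],
    [[0,-0.001,0],[0,0,0.26],1],
    [[0,-0.001,0],[0,0,0.34],1],
    [[0,-0.001,0],[0,0,0.4],1]
  ]
}}

```text
time_s: 6.3
tcp_pos: [0.4948, -0.1879, 0.1046]
eef_rot: [-180.0, 0.0, -19.9]
contact_force: [0.8, 2.3, 0.5]
gripper_width: 0.0132
```

{"fn": "step_arm", "kwargs": {
  "increments": [
    [[0,0,0],[0,0,0.06],1],
    [[0,0,0],[0,0,0.14],1],
    [[0,0,0],[0,0,0.22],1],
    [[0,0,0],[0,0,0.3],1],
    [[0,0,0],[0,0,0.38],1],
    [[0,0,0],[0,0,0.46],1],
    [[0,0,0],[0,0,0.52],1],
    [[0,0,0],[0,0,0.55],1]
  ]
}}

```text
time_s: 7.1
tcp_pos: [0.4948, -0.1878, 0.1045]
eef_rot: [-180.0, 0.0, -51.4]
contact_force: [0.2, 0.9, 0.5]
gripper_width: 0.013
```

{"fn": "step_arm", "kwargs": {
  "increments": [
    [[0,0,0],[0,0,0.06],1],
    [[0,0,0],[0,0,0.14],1],
    [[0,0,0],[0,0,0.22],1],
    [[0,0,0],[0,0,0.3],1],
    [[0,0,0],[0,0,0.38],1],
    [[0,0,0],[0,0,0.46],1],
    [[0,0,0],[0,0,0.52],1],
    [[0,0,0],[0,0,0.55],1],
    [[0,0,0],[0,0,0.55],1]
  ]
}}

```text
time_s: 8.0
tcp_pos: [0.495, -0.1878, 0.1045]
eef_rot: [-180.0, 0.0, -82.8]
contact_force: [0.4, 2.7, 0.5]
gripper_width: 0.0133
```

Run:
```python
from plant import r
from h import *
s=r.get_state(); print(s["eef_rot"],s["joints"],s["contact_force"],s["moment"])
c=r.capture("wrist"); cv2.imwrite("pics/wD.png",c["color"][:,:,::-1])
```

```text
[-1.79982225e+02  2.12768285e-02 -8.28015739e+01] [ 4.50477090e-01  1.35403597e+01 -2.69480047e+01 -3.05353885e-02
 -4.94964874e+01  6.76777524e+00] [0.38327992 2.72801059 0.45167241] [ 1.12707056 -0.13468485 -0.05328189]
```

View pics/wD.png

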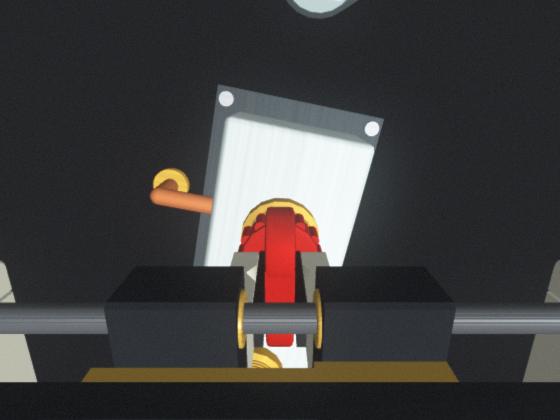

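The wing stayed in line with the jaws (cols 265–297) through the full 86° turn. I'll open the gripper and lift straight up.

{"fn": "step_arm", "kwargs": {
  "increments": [
    [[0,0,0],[0,0,0],0.5],
    [[0,0,0],[0,0,0],0.5],
    [[0,0,0],[0,0,0],0.4],
    [[0,0,0],[0,0,0],0.4],
    [[0,0,0],[0,0,0],0.4],
    [[0,0,0],[0,0,0],0.4]
  ]
}}

```text
time_s: 8.65
tcp_pos: [0.4948, -0.1882, 0.1046]
eef_rot: [180.0, -0.0, -82.8]
contact_force: [-0.3, -0.7, 0.7]
gripper_width: 0.0513
```

{"fn": "step_arm", "kwargs": {
  "increments": [
    [[0,0,-0.01],[0,0,0],0.4],
    [[0,0,-0.03],[0,0,0],0.4],
    [[0,0,-0.05],[0,0,0],0.4],
    [[0,0,-0.07],[0,0,0],0.4],
    [[0,0,-0.09],[0,0,0],0.4],
    [[0,0,-0.11],[0,0,0],0.4],
    [[0,0,-0.12],[0,0,0],0.4],
    [[0,0,-0.12],[0,0,0],0.4],
    [[0,0,-0.12],[0,0,0],0.4]
  ]
}}

```text
time_s: 9.55
tcp_pos: [0.4945, -0.1879, 0.2241]
eef_rot: [180.0, 0.0, -82.8]
contact_force: [-0.6, 0.6, -0.0]
gripper_width: 0.0523
```

Run:
```python
from plant import r
from h import *
s=r.get_state(); print(s["time_s"],s["tcp_pos"],s["eef_rot"],s["contact_force"],s["gripper_width"])
c=r.capture("wrist"); cv2.imwrite("pics/wE.png",c["color"][:,:,::-1])
m=mask(c["color"],"red"); print(np.argwhere(m).min(0),np.argwhere(m).max(0))
t=r.capture("scene"); cv2.imwrite("pics/tE.png",cv2.resize(t["color"][80:300,50:330,::-1],None,fx=2.5,fy=2.5))
import pickle; pickle.dump((s,c),open("E.pkl","wb"))
```

```text
9.55 [ 0.49449506 -0.18793985  0.22408127] [ 1.79982865e+02  2.63166763e-02 -8.27911743e+01] [-0.60729597  0.56820348 -0.04322123] 0.05231746723311486
[161 253] [242 305]
```

View pics/wE.png

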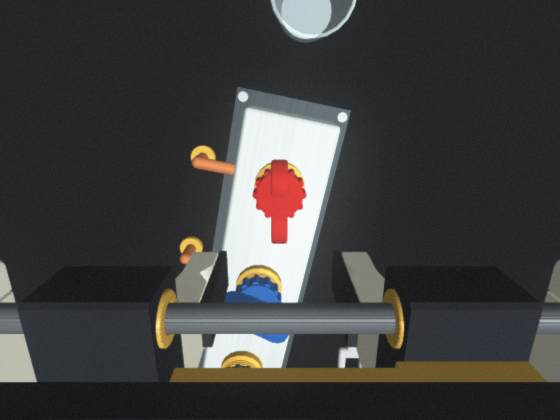

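View pics/tE.png

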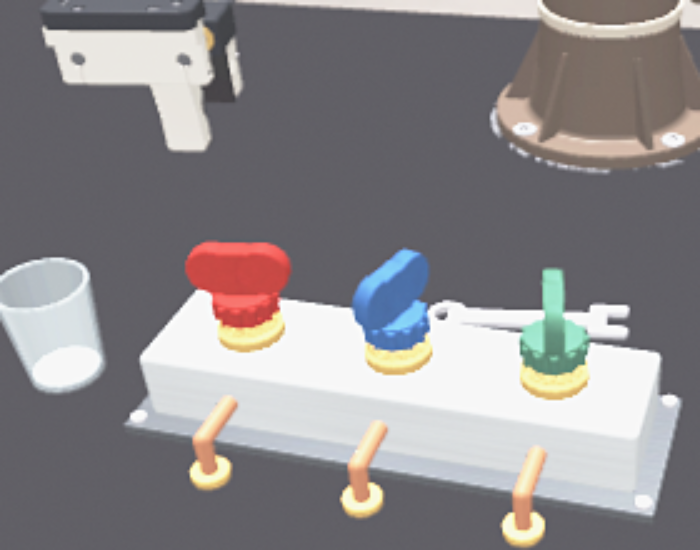

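The red wing runs straight along the tool axis (col 279 at both ends), so its yaw is about -82.8°. Blue and green look unchanged, and the gripper is well clear above. Handing in.

Run:
```python
from plant import r
from h import *
a=cv2.imread("pics/sC.png").astype(int);b=cv2.imread("pics/tE.png").astype(int)
print("blue/green region max/mean change",abs(a-b)[240:400,350:600].max(),abs(a-b)[240:400,350:600].mean())
s=r.get_state(); print(s["time_s"],abs(s["qd"]).max(),s["contact_force"])
r.close_job()
```

```text
blue/green region max/mean change 3 0.27508333333333335
9.65 0.2818619129070194 [ 0.19920516 -0.03828978  0.00366309]
the job is handed in; nothing more can be done
```

I loosened the red wing cap by about 86° (1.50 rad) clockwise seen from above, then opened the gripper, lifted about 12 cm clear and handed the job in at 9.65 s. No verdict was reported.

- **Finding the cap:** two wrist views put its axis at (0.495, -0.188) m with the wing at about 3.2° yaw. They gave a wing top of about 0.130 m against the 0.132 m given. Wing length, wing thickness and hub width also matched the sizes given.
- **Grip:** the jaws closed to 12.6 mm on the 13 mm wing at 20 N. The highest force reading after any move was about 7 N, just after the jaws closed. I shifted the tool 1 mm to relieve it.
- **Red cap at the end:** the wing lies along the tool at about -83° yaw. With its start of 0 to 0.2 rad, it should stand about 1.5 to 1.7 rad from tight, inside the 1.0 to 2.3 rad band.
- **Blue and green caps:** the scene picture around them was the same before and after the turn, to within 3 grey levels.
- **Contact:** the last force reading was about 0.2 N, so the robot was touching nothing.

One early figure disagreed. My first rough estimate from the top camera was about 5 mm off in y, because I marked the wing's outline by eye. The wrist views replaced it, and no other check failed.

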